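# Serve the walnuts from under the wire shelf

## Task

The tall pot stands under the low wire shelf with three walnuts in it: lift it and tip all the walnuts into the back of the wooden tipping tray without knocking against the shelf, while the tray still leans backwards. Stand the empty pot upright on the counter again, and only then press the tray's front tab all the way down so that the walnuts roll to the front. Leave the coffee jar, mug and bowl where they are.

Things in the scene. Friction and masses are not known exactly. Their poses are not given: they have to be found in the camera images.
- shelf: Fixed white wire shelf on four thin legs, 840 wide (y), 150 deep (x). Origin on the counter under the middle of its front wire; x points away from the robot, under the shelf. Front wire at x = 0, legs at y = +-420. Underside of the wires 254 above the counter; saucers and a napkin lie on it at the ends (|y| above 190), up to 285 high. Nothing overhangs in front of the front wire.
- pot: Loose open aluminium pot, 130 tall, diameter 80 at the foot widening evenly to 104 at the mouth, wall 3, about 0.18 kg; three walnuts lie side by side on its floor. Origin at the centre of its underside, z up, handle along -x (towards the robot). It stands on one side of the tray, the coffee jar on the other. Turned about the handle, its rim sweeps a radius of 72 and its foot 90 about the handle's centre line.
- pot_grip (a point): Good place to grip the pot's straight level dark wooden handle, 130 from the pot's axis and 80 above its underside, on the centre line, well in front of the shelf. The handle is eight-sided, 22 across flats (flats every 45 degrees), 48 to 176 from the axis, so it can be gripped from straight above or leaning 45 degrees to either side. Axes as the pot's.
- pot_mouth (a point): Centre of the pot's mouth, 130 above its underside. The walnuts roll out once the pot is tilted sideways about the handle by 90 degrees or a little more: a grip that starts leaning 45 degrees away from the tray and ends leaning 50 to 60 degrees towards it does this.
- nut0: Loose walnut, a ball of 32 diameter, 12 g; origin at its centre. One of three alike, in the pot at the start.
- nut1: Loose walnut, a ball of 32 diameter, 12 g; origin at its centre. One of three alike, in the pot at the start.
- nut2: Loose walnut, a ball of 32 diameter, 12 g; origin at its centre. One of three alike, in the pot at the start.
- tray (a joint): Hinge of the light wooden tipping tray, rad: 0 = level, negative = leaning back (rear end low, the start), positive = front end low. Stops at -0.18 and +0.20. Stiff enough to stay wherever it is left (0.15 N m: about 1.5 N pressed on the tab moves it).
- tray_mid (a point): Middle of the tray's floor, on the hinge axis, 38 above the counter; turns with the tray. x to the rear end (under the shelf), y along the hinge, z up. The tray is 180 long (x) by 150 wide (y) outside, walls 4 thick and 30 high, open on top, between two fixed brackets with outer faces at y = +-87. Its front wall stands about 45 in front of the shelf's front wire, the rest is under the shelf.
- tray_tab (a point): Point to press: upper face of the flat wooden tab (45 long in x, 80 wide in y, 4 thick) that sticks out forwards from the top of the tray's front wall, 120 in front of the hinge axis and 30 above the floor level; the tab reaches from 90 to 135 in front of the axis, in front of the shelf. It moves down about 45 over the full travel.
- coffee_jar: Bystander: closed jar with a red cap, diameter 72, 125 tall, origin at the centre of its underside.
- mug: Bystander: white mug, diameter 80, 92 tall, near the shelf's left (+y) end; origin at the centre of its underside.
- bowl: Bystander: small blue bowl, diameter 110, 45 tall, near the shelf's right (-y) end; origin at the centre of its underside.
There are look-alikes about, which are no part of the job. Of the things that look like the pot, the smallest one is meant.

How it is judged:
By the outcome, as a careful person would: the job done as asked, in the order asked, and still so for the second after the job is handed in, with the robot touching nothing.
It also fails if it takes over 72 s, if anything falls off the work surface, if the arm or the gripper's body presses on something with over 40 N, if the wrist force passes 120 N, or if a joint passes its speed limit or range.

## Robot

A 6-joint arm with a two-finger parallel gripper is mounted at the origin on the work surface. World frame = base frame: x ahead of the robot, y to its left, z up, the work surface at z = 0. Lengths are in mm, angles in rad, forces in N, time in s.
With the tool pointing down it reaches from about 350 to 875 mm from the base axis. Payload 4.2 kg.
Tool frame: the origin (TCP) lies at the very end of the fingers, on their centre line; the grasp point (between the pads) lies 19 mm behind it; z points along the fingers, y is the line along which they close (so a half turn about z gives the same grasp; the last joint's range is limited). The gripper opens to 85 mm and grips with 20 to 120 N. Pads are 22 mm wide; open, the fingers measure 114 mm over their backs; the gripper's body (76 mm by 85 mm) begins 54 mm behind the grasp point. The pads swing forward as they close: fully open they stand 13 mm farther back than shut.
Start: joints at [1.52, 0.385, 0.008, 0, -1.194, -0.259], TCP at [190.51, 595.235, 231.312] pointing down, gripper open.
Joint ranges: [-3.14, 3.14], [-1.21, 2.06], [-1.07, 1.41], [-3.16, 2.05], [-2.99, -0.16], [-3.1, 3.1]. Speed limits (rad/s): [2.79, 2.79, 3.14, 3.14, 3.14, 3.14].

## Interface

Orientations are given as a unit quaternion [x, y, z, w].
In Python, from bench import arm, optics gives the robot as it stands. The module is installed in compiled form; this text tells all that it offers.
- The arm moves only by the tool step_arm, never from a script. Its argument "motion" is a list of rows, each an object with "dr": the turn, a rotation vector about the tool's x, y, z in units of 8 degrees (1.0 is 8 degrees), a list of three; "slide": the shift along the tool's x, y, z in mm, a list of three; "jaw": the finger opening in mm, from 0 to 85.4. A call has exactly 8 rows; each row is the pose to reach, as a shift and turn from the pose commanded when the call began, along the tool's axes at that moment; what a row does not reach only later rows make up. A row lasts 1/8 s, in which the tool goes at most 62.5 mm and 10.7 degrees, less where a joint would pass 70% of its speed; a pose out of reach is approached as far as the arm can. A call with a gripper value outside its range is refused whole. The fingers move at their own pace and stop on an object; the grip force is fixed at half the most. Time passes only in rows, so rows that repeat a pose let the fingers close, or fill a call up. It gives the time, the measured TCP pose, the force, the opening and the grip force at its end, in the units of the state.
- arm.read_state(): the state, without advancing time (a new reading comes with each control period).
- optics.get_image(name): name is "side" or "top" or "wrist"; returns the picture (420x560x3 uint8, blue, green, red); there is no depth.
- optics.camera_info(name): a dict with "camera_matrix" (3x3 intrinsics, pixels), "view" (4x4, takes a point from world to camera coordinates); the wrist camera has in their place "T_tool_cam" (4x4, takes a point from camera to tool coordinates, whose origin is the TCP and whose axes are the flange's). Camera axes: x right, y up, looking along -z (the intrinsics and any distortion apply to the point x, -y, -z); pixel columns grow to the right and rows downward; lengths in mm; the calibration is good to about 2 mm. The wrist camera is an equidistant fisheye: a pixel r from the principal point sees the ray r / f radians off the axis. A picture is of the moment at which its call begins: read the wrist's pose just before it. camera_info takes no time and is no camera call.
- arm.job_done(): hands the job in; it is judged then, once.
The state is a dict: "clock": time; "joints": joint angles; "joint_vel": joint speeds; "joint_efforts": joint torques, N m; "position": TCP position; "ee_rot": TCP orientation; "contact_force": force on the tool from outside, world axes, zero at the start; "wrist_torque": the same for the moment, N m; "gripper_width": finger opening in mm; "grasp_force": force on a finger pad.
Only numpy, scipy, OpenCV 4.12 (cv2) and the standard library are available. Lean on these libraries where they do the work, as an engineer would, in place of code of your own. Each camera call takes 0.05 s, during which the arm holds its last target. There are 200 camera calls.

## Working session

There is one attempt and no reset: what is moved stays moved. The work goes in short steps, Python scripts to look and compute and a tool call to move; the robot and the scene stay as the last step left them, time stands still between calls to the robot, and variables do not carry over. Pictures are saved under pics/ and viewed, at most 10 in all, crops included, and the job is handed in when it is done.

Besides the shell and the picture viewer there is one more tool, called after "Call:" by a JSON object that holds its "name" and its "arguments", one argument or row to a line. step_arm: Moves the arm, as the interface text tells. Its arguments: {"type":"object","properties":{"motion":{"type":"array","items":{"type":"object","properties":{"dr":{"type":"array","items":{"type":"number"}},"slide":{"type":"array","items":{"type":"number"}},"jaw":{"type":"number"}}}}},"required":["motion"]}

```bash
mkdir -p pics
python3 - <<'E'
from bench import arm, optics
import cv2,numpy as np
np.set_printoptions(precision=4,suppress=True)
for n in("side","top","wrist"):
    cv2.imwrite(f"pics/{n}0.png",optics.get_image(n)); print(n,optics.camera_info(n))
print(arm.read_state())
E
```

```text
side {'camera_matrix': array([[447.7123,   0.    , 280.0188],
       [  0.    , 447.7123, 204.293 ],
       [  0.    ,   0.    ,   1.    ]]), 'view': array([[   0.7374,   -0.6752,    0.0183, -337.5929],
       [   0.3635,    0.4196,    0.8318, -286.4907],
       [  -0.5693,   -0.6067,    0.5548, -911.9906],
       [   0.    ,    0.    ,    0.    ,    1.    ]])}
top {'camera_matrix': array([[523.2466,   0.    , 280.4305],
       [  0.    , 523.2466, 213.5282],
       [  0.    ,   0.    ,   1.    ]]), 'view': array([[    0.0139,    -0.9999,     0.0056,    21.8305],
       [    0.9982,     0.0142,     0.0575,  -503.2325],
       [   -0.0576,     0.0048,     0.9983, -1298.1582],
       [    0.    ,     0.    ,     0.    ,     1.    ]])}
wrist {'camera_matrix': array([[325.1923,   0.    , 279.2545],
       [  0.    , 325.1923, 203.767 ],
       [  0.    ,   0.    ,   1.    ]]), 'T_tool_cam': array([[  -0.0007,    0.9516,    0.3074,   78.5176],
       [   1.    ,    0.0008,   -0.    ,   -0.1319],
       [  -0.0003,    0.3074,   -0.9516, -142.5128],
       [   0.    ,    0.    ,    0.    ,    1.    ]])}
{'clock': 0.15, 'joints': array([ 1.5196,  0.3854,  0.0069, -0.0004, -1.194 , -0.2586]), 'joint_vel': array([ 0.0004, -0.0019,  0.0047,  0.0017, -0.0012, -0.001 ]), 'joint_efforts': array([ -0.0003, -39.2677,  18.8582,   4.1886,  -0.0034,  -0.    ]), 'position': array([190.3938, 594.8251, 230.4489]), 'ee_rot': array([ 0.988 , -0.1544, -0.0001,  0.0009]), 'contact_force': array([ 0.1824,  0.411 , -0.4207]), 'wrist_torque': array([ 0.0057, -0.0021,  0.0345]), 'grasp_force': 0.0, 'gripper_width': 85.5408725003942}
```

View pics/top0.png

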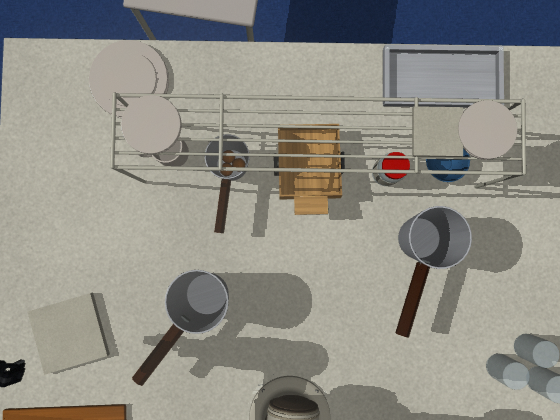

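View pics/side0.png

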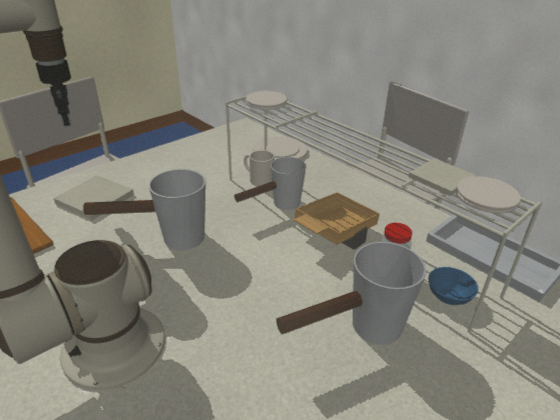

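The pot is the small one under the shelf at (228,157) in the top view, with its handle ending at (220,232). The tray is at (310,165) with its tab at (311,205). The pot is on the tray's +y side and the jar at (395,167). The other two pots are look-alikes. I'll zoom in next.

Run:
```python
import cv2
a=cv2.imread("pics/top0.png")[85:240,195:405]; cv2.imwrite("pics/topc.png",cv2.resize(a,None,fx=3.8,fy=3.8,interpolation=cv2.INTER_CUBIC))
a=cv2.imread("pics/side0.png")[135:265,220:420]; cv2.imwrite("pics/sidec.png",cv2.resize(a,None,fx=4,fy=4,interpolation=cv2.INTER_CUBIC))
```

```text
(no output)
```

View pics/topc.png

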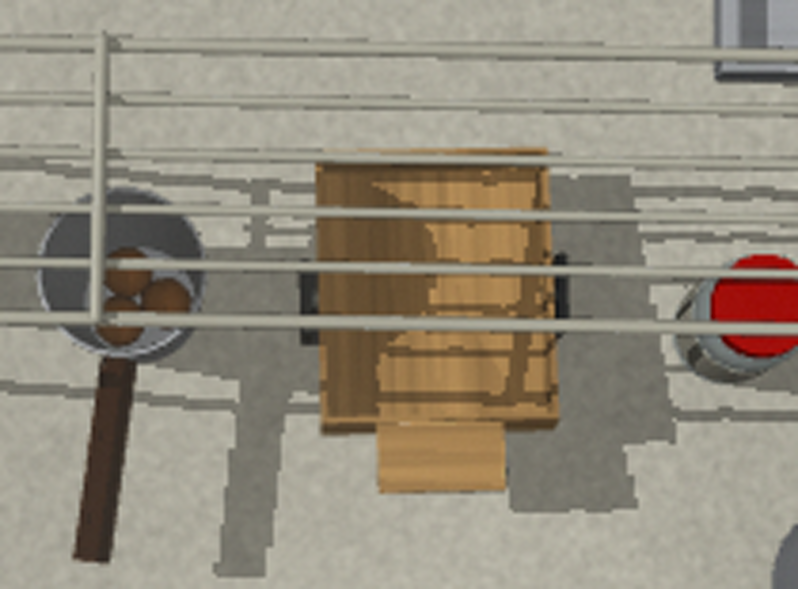

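View pics/sidec.png

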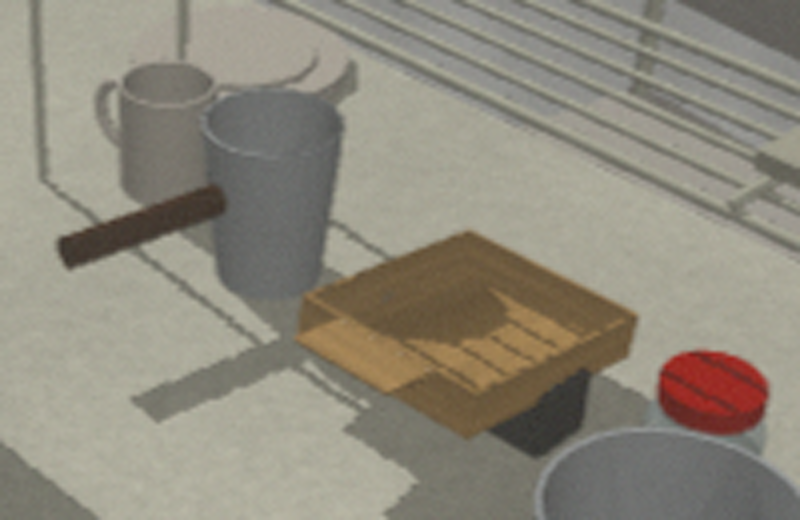

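The crops show, in crop pixels: the pot rim centred at (121,272) top and (273,124) side, and the handle end at (92,560) top. The tab corners are (378,422)–(505,490), the tray's rear edge is at y≈150, and the front wire runs from (0,315) to (798,330).

```bash
cat > h.py <<'E'
from bench import arm, optics
import cv2,numpy as np
from scipy.spatial.transform import Rotation as R
np.set_printoptions(precision=2,suppress=True)
def onz(n,px,z):
    c=optics.camera_info(n);K=c["camera_matrix"];V=c["view"]
    d=np.linalg.inv(K)@[px[0],px[1],1]; d=V[:3,:3].T@(d*[1,-1,-1]); o=-V[:3,:3].T@V[:3,3]
    return o+d*(z-o[2])/d[2]
T=lambda p,z:onz("top",(p[0]/3.8+194.6,p[1]/3.8+84.6),z)
S=lambda p,z:onz("side",(p[0]/4+219.6,p[1]/4+134.6),z)
E
python3 - <<'E'
from h import *
print("rim",T((121,272),130),S((273,124),130))
for p in [(38,272),(204,272),(121,188),(121,357)]:print(T(p,130))
print("handle",T((118,365),80),T((92,560),85),"side end",S((67,252),80))
print("foot side",S((272,292),0))
print("wire",T((0,315),256),T((798,330),256))
print("tab",[T(p,z) for p,z in [((378,422),84),((505,422),84),((378,491),91.5),((505,491),91.5)]])
print("tray rear",T((318,150),51),T((547,150),51),"front",T((320,422),84),T((558,418),84))
print("tray side: front-left,rear-left,rear-right",S((302,297),84),S((468,232),51),S((637,318),51))
print("jar",T((772,305),125),S((713,378),125))
E
```

```text
rim [626.58 155.5  130.  ] [622.75 150.37 130.  ]
[625.83 205.7  130.  ]
[627.32 105.28 130.  ]
[677.95 156.52 130.  ]
[574.84 154.47 130.  ]
handle [575.93 161.25  80.  ] [453.01 174.49  85.  ] side end [453.38 175.32  80.  ]
foot side [609.03 131.6    0.  ]
wire [581.16 207.73 256.  ] [ 579.35 -224.27  256.  ]
tab [array([541.94,  -2.63,  84.  ]), array([543.09, -82.21,  84.  ]), array([498.22,  -2.93,  91.5 ]), array([499.35, -81.88,  91.5 ])]
tray rear [721.33  37.45  51.  ] [ 723.59 -111.04   51.  ] front [541.42  33.7   84.  ] [ 546.09 -115.43   84.  ]
tray side: front-left,rear-left,rear-right [533.23  25.57  84.  ] [719.41  40.45  51.  ] [ 724.02 -109.75   51.  ]
jar [ 613.06 -240.23  125.  ] [ 613.75 -235.29  125.  ]
```

```bash
cat >> h.py <<'E'
AX=np.array([626,154.5]); 
def pose(h,lean,yaw):
    """TCP position+rot gripping handle point h; lean>0: body leans to -y (deg)"""
    u=np.array([np.cos(yaw),np.sin(yaw),0]); n=np.array([u[1],-u[0],0])  # n towards tray (-y)
    a=np.radians(lean); d=-np.sin(a)*n-np.cos(a)*np.array([0,0,1])
    return np.array(h)+19*d, R.from_matrix(np.c_[u,np.cross(d,u),d]), d
def go(h,lean,yaw,back=0):
    s=arm.read_state(); p,r,d=pose(h,lean,yaw); p=p-back*d
    c=R.from_quat(s["ee_rot"]); dp=p-s["position"]
    print("t",round(s["clock"],2),"slide",c.inv().apply(dp),"dr",np.degrees((c.inv()*r).as_rotvec())/8,"|dp|",np.linalg.norm(dp),"F",s["contact_force"],"w",s["gripper_width"],s["grasp_force"],"j",s["joints"])
def tri(pt,ps):
    A=[];b=[]
    for n,px in(("top",pt),("side",ps)):
        o=onz(n,px,500);e=onz(n,px,0);d=(e-o)/np.linalg.norm(e-o);P=np.eye(3)-np.outer(d,d);A.append(P);b.append(P@o)
    return np.linalg.lstsq(np.vstack(A),np.hstack(b),rcond=None)[0]
E
python3 - <<'E'
from h import *
print("lookalike rim",tri((197,301),(179,188)))
print("handle end check",tri((92/3.8+194.6,560/3.8+84.6),(67/4+219.6,252/4+134.6)))
go((497,170,80),-45,-.12,110)
E
```

```text
lookalike rim [299.89 210.31 156.66]
handle end check [453.12 175.01  80.26]
t 0.15 slide [409.41 247.73  86.58] dr [-5.6   0.53 -1.29] |dp| 486.29453625077116 F [ 0.18  0.41 -0.42] w 85.5408725003942 0.0 j [ 1.52  0.39  0.01 -0.   -1.19 -0.26]
```

Call:
{"name": "step_arm", "arguments": {
  "motion": [
    {"slide": [40, 25, 0], "dr": [-0.5, 0, -0.1], "jaw": 60},
    {"slide": [90, 55, 0], "dr": [-1.2, 0.1, -0.3], "jaw": 60},
    {"slide": [145, 90, 5], "dr": [-2, 0.2, -0.5], "jaw": 60},
    {"slide": [200, 120, 15], "dr": [-2.8, 0.3, -0.7], "jaw": 60},
    {"slide": [255, 155, 30], "dr": [-3.6, 0.3, -0.9], "jaw": 60},
    {"slide": [310, 190, 50], "dr": [-4.4, 0.4, -1], "jaw": 60},
    {"slide": [365, 220, 70], "dr": [-5.1, 0.5, -1.2], "jaw": 60},
    {"slide": [409, 248, 87], "dr": [-5.6, 0.53, -1.29], "jaw": 60}
  ]
}}

```text
clock: 1.15
position: [499.7, 240.1, 146.0]
ee_rot: [0.922, -0.054, -0.023, 0.383]
contact_force: [0.4, -0.4, 0.6]
gripper_width: 59.8
grasp_force: 0.0
```

Run:
```python
from h import *
go((497,170,80),-45,-.12,0)
cv2.imwrite("pics/w1.png",optics.get_image("wrist"))
```

```text
t 1.15 slide [  5.67   2.6  115.09] dr [ 0.01 -0.    0.01] |dp| 115.26252274246545 F [ 0.4  -0.36  0.6 ] w 59.81632567718059 0.0 j [ 0.93  0.64 -0.15  0.36 -1.5   0.36]
```

View pics/w1.png

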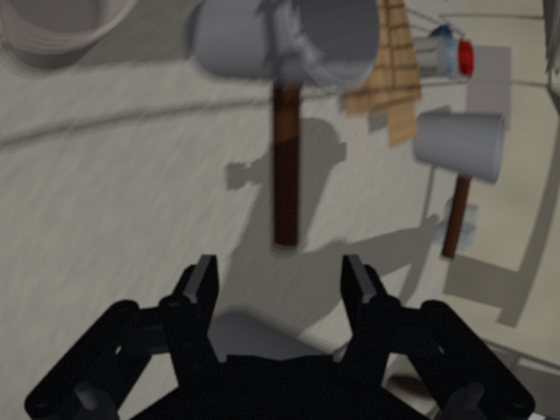

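The wrist view shows the handle at column 287 (end at 285,245), about midway between the fingers. It sits roughly 3–4 mm towards +y, which agrees with the calibration. I'll move in and grip.

Call:
{"name": "step_arm", "arguments": {
  "motion": [
    {"slide": [3, 3, 20], "dr": [0, 0, 0], "jaw": 60},
    {"slide": [5.5, 3.5, 50], "dr": [0, 0, 0], "jaw": 60},
    {"slide": [5.5, 3.5, 80], "dr": [0, 0, 0], "jaw": 60},
    {"slide": [5.5, 3.5, 105], "dr": [0, 0, 0], "jaw": 60},
    {"slide": [5.5, 3.5, 115], "dr": [0, 0, 0], "jaw": 60},
    {"slide": [5.5, 3.5, 115], "dr": [0, 0, 0], "jaw": 60},
    {"slide": [5.5, 3.5, 115], "dr": [0, 0, 0], "jaw": 35},
    {"slide": [5.5, 3.5, 115], "dr": [0, 0, 0], "jaw": 26}
  ]
}}

```text
clock: 2.2
position: [494.5, 158.4, 68.7]
ee_rot: [0.923, -0.055, -0.022, 0.381]
contact_force: [-0.6, 0.4, 1.1]
gripper_width: 26.3
grasp_force: 0.0
```

Call:
{"name": "step_arm", "arguments": {
  "motion": [
    {"slide": [0, 0, 0], "dr": [0, 0, 0], "jaw": 22},
    {"slide": [0, 0, 0], "dr": [0, 0, 0], "jaw": 20},
    {"slide": [0, 0, 0], "dr": [0, 0, 0], "jaw": 15},
    {"slide": [0, 0, 0], "dr": [0, 0, 0], "jaw": 5},
    {"slide": [0, 0, 0], "dr": [0, 0, 0], "jaw": 5},
    {"slide": [0, 0, 0], "dr": [0, 0, 0], "jaw": 5},
    {"slide": [0, 0, 0], "dr": [0, 0, 0], "jaw": 5},
    {"slide": [0, 0, 0], "dr": [0, 0, 0], "jaw": 5}
  ]
}}

```text
clock: 3.2
position: [494.0, 157.5, 68.3]
ee_rot: [0.922, -0.055, -0.023, 0.381]
contact_force: [-1.6, 2.5, 3.0]
gripper_width: 20.6
grasp_force: 58.8
```

Run:
```python
from h import *
go((497,170,80),-45,-.12,0)
go((497,170,165),-45,-.12,0)
```

```text
t 3.2 slide [ 1.47 -0.82  1.7 ] dr [-0.01  0.    0.  ] |dp| 2.3946040801039152 F [-1.62  2.54  2.97] w 20.61072774061203 58.78736129030585 j [ 0.84  0.66 -0.38  0.44 -1.25  0.31]
t 3.2 slide [  1.44  59.22 -58.47] dr [-0.01  0.    0.  ] |dp| 83.23097601562333 F [-1.62  2.54  2.97] w 20.61072774061203 58.78736129030585 j [ 0.84  0.66 -0.38  0.44 -1.25  0.31]
```

Call:
{"name": "step_arm", "arguments": {
  "motion": [
    {"slide": [0, 3, -3], "dr": [0, 0, 0], "jaw": 5},
    {"slide": [0, 9, -9], "dr": [0, 0, 0], "jaw": 5},
    {"slide": [0, 18, -18], "dr": [0, 0, 0], "jaw": 5},
    {"slide": [0, 28, -28], "dr": [0, 0, 0], "jaw": 5},
    {"slide": [0, 39, -39], "dr": [0, 0, 0], "jaw": 5},
    {"slide": [0, 50, -50], "dr": [0, 0, 0], "jaw": 5},
    {"slide": [0, 57, -57], "dr": [0, 0, 0], "jaw": 5},
    {"slide": [0, 59, -59], "dr": [0, 0, 0], "jaw": 5}
  ]
}}

```text
clock: 4.2
position: [494.1, 157.5, 152.4]
ee_rot: [0.923, -0.055, -0.023, 0.381]
contact_force: [0.3, 0.7, -2.8]
gripper_width: 21.0
grasp_force: 58.7
```

Run:
```python
from h import *
s=arm.read_state()
go((500,152,168),0,-.08,0)
go((506,110,168),20,-.04,0)
cv2.imwrite("pics/s2.png",optics.get_image("side"))
```

```text
t 4.2 slide [6.48 0.95 5.79] dr [ 5.61  0.11 -0.27] |dp| 8.73604838837735 F [ 0.33  0.75 -2.78] w 21.026041787379995 58.695288486778736 j [ 0.85  0.55 -0.32  0.42 -1.41  0.38]
t 4.2 slide [16.94 26.2  29.32] dr [ 8.1   0.13 -0.59] |dp| 42.81572276562309 F [ 0.33  0.75 -2.78] w 21.026041787379995 58.695288486778736 j [ 0.85  0.55 -0.32  0.42 -1.41  0.38]
```

View pics/s2.png

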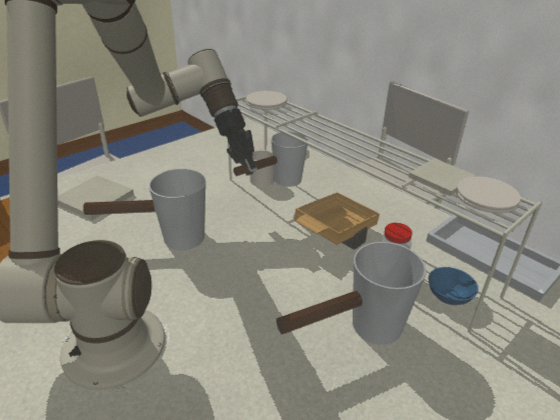

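Side view: the pot hangs level below the shelf at (290,160), clear of it. Next I'll work out the tipping rows.

```bash
cat >> h.py <<'E'
def rows(end,n=8,start=None):
    """end=(x,y,z,lean,yaw) interpolated from the present grip; prints rows"""
    s=arm.read_state(); c=R.from_quat(s["ee_rot"]); p0=s["position"]
    d=c.apply([0,0,1]); u=c.apply([1,0,0]); h0=p0-19*d
    yaw=np.arctan2(u[1],u[0]); nn=np.array([u[1],-u[0],0]); lean=np.degrees(np.arctan2(-d@nn,-d[2]))
    b=np.r_[h0,lean,yaw]; print("t",round(s["clock"],2),"now",b,"F",s["contact_force"],"w",s["gripper_width"],"j",s["joints"])
    for i in range(1,n+1):
        f=i/n; f=f*f*(3-2*f); e=b+f*(np.array(end)-b); p,r,_=pose(e[:3],e[3],e[4])
        print(c.inv().apply(p-p0).round(0),(np.degrees((c.inv()*r).as_rotvec())/8).round(2))
E
python3 -c "
from h import *
rows((500,150,160,0,-.09))"
```

```text
t 4.25 now [495.67 170.71 165.75 -44.9   -0.12] F [-1.19  0.06 -1.71] w 20.201809559704706 j [ 0.85  0.55 -0.32  0.42 -1.41  0.38]
[ 0. -0.  1.] [ 0.24  0.01 -0.01]
[ 1. -1.  3.] [ 0.88  0.02 -0.03]
[ 2. -1.  5.] [ 1.78  0.04 -0.05]
[ 3. -2.  8.] [ 2.81  0.06 -0.09]
[ 5. -3. 10.] [ 3.84  0.07 -0.13]
[ 6. -3. 11.] [ 4.73  0.08 -0.17]
[ 7. -3. 12.] [ 5.37  0.08 -0.19]
[ 7. -3. 13.] [ 5.61  0.08 -0.2 ]
```

Call:
{"name": "step_arm", "arguments": {
  "motion": [
    {"slide": [0, 0, 1], "dr": [0.24, 0, 0], "jaw": 5},
    {"slide": [1, -1, 3], "dr": [0.9, 0.02, -0.03], "jaw": 5},
    {"slide": [2, -1, 5], "dr": [1.8, 0.04, -0.05], "jaw": 5},
    {"slide": [3, -2, 8], "dr": [2.8, 0.06, -0.09], "jaw": 5},
    {"slide": [5, -3, 10], "dr": [3.8, 0.07, -0.13], "jaw": 5},
    {"slide": [6, -3, 11], "dr": [4.7, 0.08, -0.17], "jaw": 5},
    {"slide": [7, -3, 12], "dr": [5.4, 0.08, -0.19], "jaw": 5},
    {"slide": [7, -3, 13], "dr": [5.6, 0.08, -0.2], "jaw": 5}
  ]
}}

```text
clock: 5.25
position: [499.5, 148.0, 140.5]
ee_rot: [0.999, -0.047, -0.001, 0.001]
contact_force: [1.0, -0.0, -2.3]
gripper_width: 20.5
grasp_force: 58.8
```

```bash
python3 -c "
from h import *
rows((504,105,156,26,-.04))"
```

```text
t 5.25 now [499.51 148.08 159.52  -0.12  -0.09] F [ 0.99 -0.01 -2.29] w 20.47716316097981 j [ 0.6   0.3  -0.37  0.   -0.9   0.88]
[0. 1. 0.] [ 0.14  0.01 -0.02]
[1. 5. 1.] [ 0.51  0.01 -0.06]
[ 3. 11.  1.] [ 1.03  0.   -0.12]
[ 4. 17.  1.] [ 1.63 -0.01 -0.19]
[ 6. 23.  2.] [ 2.23 -0.03 -0.26]
[ 7. 29.  2.] [ 2.75 -0.05 -0.32]
[ 8. 33.  2.] [ 3.12 -0.07 -0.36]
[ 8. 34.  2.] [ 3.26 -0.07 -0.38]
```

Call:
{"name": "step_arm", "arguments": {
  "motion": [
    {"slide": [0, 1, 0], "dr": [0.14, 0, -0.02], "jaw": 5},
    {"slide": [1, 5, 1], "dr": [0.5, 0, -0.06], "jaw": 5},
    {"slide": [3, 11, 1], "dr": [1, 0, -0.12], "jaw": 5},
    {"slide": [4, 17, 1], "dr": [1.6, 0, -0.19], "jaw": 5},
    {"slide": [6, 23, 2], "dr": [2.2, -0.03, -0.26], "jaw": 5},
    {"slide": [7, 29, 2], "dr": [2.75, -0.05, -0.32], "jaw": 5},
    {"slide": [8, 33, 2], "dr": [3.1, -0.07, -0.36], "jaw": 5},
    {"slide": [8, 34, 2], "dr": [3.25, -0.07, -0.38], "jaw": 5}
  ]
}}

```text
clock: 6.25
position: [504.9, 114.4, 137.7]
ee_rot: [0.974, -0.018, 0.004, -0.224]
contact_force: [0.1, -0.1, -2.1]
gripper_width: 20.9
grasp_force: 58.8
```

```bash
python3 -c "
from h import *
rows((507,36,154,30,0))"
```

```text
t 6.25 now [504.58 106.09 154.83  25.85  -0.04] F [ 0.13 -0.09 -2.06] w 20.862480418968183 j [ 0.25  0.3  -0.26 -0.54 -0.95  1.59]
[ 0.  3. -1.] [ 0.02 -0.   -0.01]
[ 1. 10. -5.] [ 0.08 -0.02 -0.04]
[ 2. 20. -9.] [ 0.16 -0.04 -0.08]
[  2.  31. -15.] [ 0.26 -0.06 -0.12]
[  3.  42. -20.] [ 0.35 -0.08 -0.16]
[  4.  52. -25.] [ 0.44 -0.1  -0.2 ]
[  5.  59. -29.] [ 0.5  -0.12 -0.23]
[  5.  62. -30.] [ 0.52 -0.12 -0.24]
```

Call:
{"name": "step_arm", "arguments": {
  "motion": [
    {"slide": [0, 3, -1], "dr": [0.02, 0, -0.01], "jaw": 5},
    {"slide": [1, 10, -5], "dr": [0.08, -0.02, -0.04], "jaw": 5},
    {"slide": [2, 20, -9], "dr": [0.16, -0.04, -0.08], "jaw": 5},
    {"slide": [2, 31, -15], "dr": [0.26, -0.06, -0.12], "jaw": 5},
    {"slide": [3, 42, -20], "dr": [0.35, -0.08, -0.16], "jaw": 5},
    {"slide": [4, 52, -25], "dr": [0.44, -0.1, -0.2], "jaw": 5},
    {"slide": [5, 59, -29], "dr": [0.5, -0.12, -0.23], "jaw": 5},
    {"slide": [5, 62, -30], "dr": [0.52, -0.12, -0.24], "jaw": 5}
  ]
}}

```text
clock: 7.25
position: [507.7, 45.3, 138.4]
ee_rot: [0.966, 0.0, 0.001, -0.259]
contact_force: [0.1, 0.0, -2.5]
gripper_width: 20.6
grasp_force: 58.8
```

```bash
python3 -c "
from h import *
rows((507,36,154,46,0))
cv2.imwrite('pics/t3.png',cv2.resize(optics.get_image('top')[70:270,180:420],None,fx=3,fy=3))"
```

```text
t 7.25 now [507.66  35.82 154.86  30.04  -0.  ] F [ 0.07  0.04 -2.45] w 20.577415689445875 j [ 0.06  0.34 -0.21 -0.6  -1.07  1.82]
[-0. -0.  0.] [ 0.09 -0.02  0.01]
[-0. -1.  0.] [ 0.31 -0.02  0.01]
[-0. -2.  0.] [ 0.63 -0.02  0.01]
[-0. -3.  0.] [ 1.   -0.02  0.01]
[-0. -3.  0.] [ 1.36 -0.02  0.01]
[-1. -4.  0.] [ 1.68 -0.02  0.01]
[-1. -5.  0.] [ 1.91 -0.02  0.01]
[-1. -5.  0.] [ 2.   -0.02  0.01]
```

View pics/t3.png

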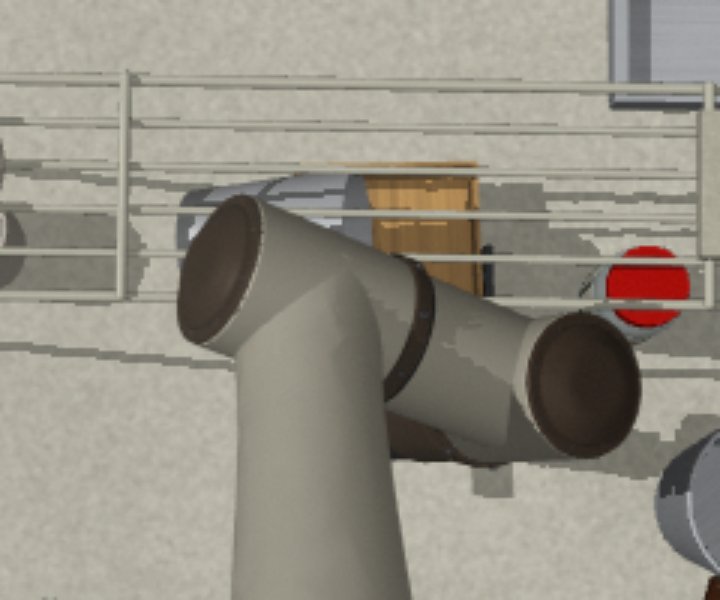

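Top view: the pot's mouth is over the tray with its rim at (368,230) in the crop, and the jar is untouched. I'll tip further, slowly.

Call:
{"name": "step_arm", "arguments": {
  "motion": [
    {"slide": [0, 0, 0], "dr": [0.2, 0, 0], "jaw": 5},
    {"slide": [0, -1, 0], "dr": [0.45, 0, 0], "jaw": 5},
    {"slide": [0, -2, 0], "dr": [0.7, 0, 0], "jaw": 5},
    {"slide": [0, -3, 0], "dr": [1, 0, 0], "jaw": 5},
    {"slide": [0, -3, 0], "dr": [1.3, 0, 0], "jaw": 5},
    {"slide": [0, -4, 0], "dr": [1.55, 0, 0], "jaw": 5},
    {"slide": [0, -5, 0], "dr": [1.8, 0, 0], "jaw": 5},
    {"slide": [0, -5, 0], "dr": [2, 0, 0], "jaw": 5}
  ]
}}

```text
clock: 8.3
position: [507.5, 50.1, 140.8]
ee_rot: [0.92, 0.0, 0.001, -0.392]
contact_force: [-0.1, -0.6, -2.7]
gripper_width: 20.6
grasp_force: 58.9
```

Call:
{"name": "step_arm", "arguments": {
  "motion": [
    {"slide": [0, 0, 0], "dr": [0.2, 0, 0], "jaw": 5},
    {"slide": [0, -1, 0], "dr": [0.45, 0, 0], "jaw": 5},
    {"slide": [0, -2, 0], "dr": [0.7, 0, 0], "jaw": 5},
    {"slide": [0, -3, 0], "dr": [1, 0, 0], "jaw": 5},
    {"slide": [0, -3, 0], "dr": [1.2, 0, 0], "jaw": 5},
    {"slide": [0, -4, 0], "dr": [1.4, 0, 0], "jaw": 5},
    {"slide": [0, -4, 0], "dr": [1.5, 0, 0], "jaw": 5},
    {"slide": [0, -4, 0], "dr": [1.5, 0, 0], "jaw": 5}
  ]
}}

```text
clock: 9.3
position: [507.5, 52.8, 143.6]
ee_rot: [0.874, 0.0, 0.001, -0.485]
contact_force: [-0.5, -0.2, -2.1]
gripper_width: 20.5
grasp_force: 59.0
```

Call:
{"name": "step_arm", "arguments": {
  "motion": [
    {"slide": [0, 0, 0], "dr": [0, 0, 0], "jaw": 5},
    {"slide": [0, 0, 0], "dr": [0, 0, 0], "jaw": 5},
    {"slide": [0, 0, 0], "dr": [0, 0, 0], "jaw": 5},
    {"slide": [0, 0, 0], "dr": [0, 0, 0], "jaw": 5},
    {"slide": [0, 0, 0], "dr": [0, 0, 0], "jaw": 5},
    {"slide": [0, 0, 0], "dr": [0, 0, 0], "jaw": 5},
    {"slide": [0, 0, 0], "dr": [0, 0, 0], "jaw": 5},
    {"slide": [0, 0, 0], "dr": [0, 0, 0], "jaw": 5}
  ]
}}

```text
clock: 10.3
position: [507.4, 53.0, 143.8]
ee_rot: [0.874, 0.001, 0.001, -0.485]
contact_force: [-0.3, -0.8, -1.6]
gripper_width: 21.1
grasp_force: 59.0
```

```bash
python3 -c "
from h import *
rows((507,36,158,30,0))
a=cv2.resize(optics.get_image('top')[110:220,240:400],None,fx=2.5,fy=2.5)
b=cv2.resize(optics.get_image('side')[130:240,240:400],None,fx=2.5,fy=2.5)
cv2.imwrite('pics/m4.png',np.hstack([a,b]))"
```

```text
t 10.3 now [507.42  36.86 153.86  58.03   0.  ] F [-0.35 -0.77 -1.56] w 21.077059046328497 j [-0.22  0.5  -0.12 -1.   -1.41  2.21]
[-0.  0. -0.] [-0.15 -0.01  0.01]
[-0.  1. -1.] [-0.55 -0.01  0.01]
[-0.  2. -1.] [-1.11 -0.01  0.01]
[-0.  3. -2.] [-1.75 -0.01  0.01]
[-0.  4. -3.] [-2.4  -0.01  0.01]
[-0.  5. -4.] [-2.96 -0.01  0.01]
[-0.  6. -5.] [-3.35 -0.01  0.01]
[-0.  6. -5.] [-3.5  -0.01  0.01]
```

View pics/m4.png

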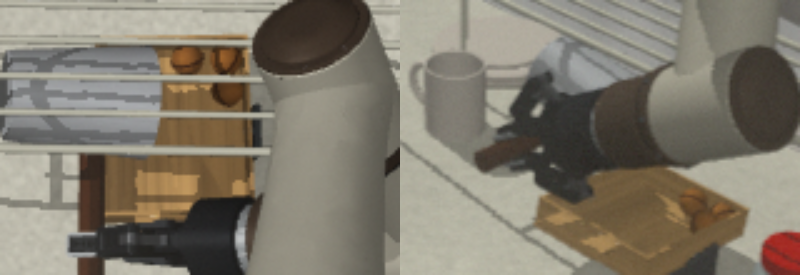

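All three walnuts lie at the back of the tray, at (186,60), (225,60) and (228,92) in the left half. Now I'll take the pot back the way it came.

Call:
{"name": "step_arm", "arguments": {
  "motion": [
    {"slide": [0, 0, 0], "dr": [-0.2, 0, 0], "jaw": 5},
    {"slide": [0, 1, -1], "dr": [-0.6, 0, 0], "jaw": 5},
    {"slide": [0, 2, -1], "dr": [-1.1, 0, 0], "jaw": 5},
    {"slide": [0, 3, -2], "dr": [-1.75, 0, 0], "jaw": 5},
    {"slide": [0, 4, -3], "dr": [-2.4, 0, 0], "jaw": 5},
    {"slide": [0, 5, -4], "dr": [-3, 0, 0], "jaw": 5},
    {"slide": [0, 6, -5], "dr": [-3.4, 0, 0], "jaw": 5},
    {"slide": [0, 6, -5], "dr": [-3.5, 0, 0], "jaw": 5}
  ]
}}

```text
clock: 11.4
position: [507.0, 46.6, 142.1]
ee_rot: [0.966, 0.002, 0.001, -0.259]
contact_force: [0.4, -0.6, -1.8]
gripper_width: 20.6
grasp_force: 58.9
```

```bash
python3 -c "
from h import *
rows((504,120,160,22,-.04))"
```

```text
t 11.4 now [507.02  37.05 158.58  30.03   0.  ] F [ 0.42 -0.55 -1.8 ] w 20.62110836685718 j [ 0.06  0.33 -0.21 -0.6  -1.08  1.82]
[-0. -3.  2.] [-0.04 -0.01  0.02]
[ -0. -11.   6.] [-0.16  0.    0.05]
[ -1. -22.  13.] [-0.32  0.03  0.1 ]
[ -1. -35.  20.] [-0.5   0.05  0.14]
[ -2. -48.  27.] [-0.69  0.07  0.19]
[ -2. -59.  34.] [-0.85  0.09  0.24]
[ -2. -67.  38.] [-0.96  0.11  0.27]
[ -3. -70.  40.] [-1.    0.11  0.28]
```

Call:
{"name": "step_arm", "arguments": {
  "motion": [
    {"slide": [0, -3, 2], "dr": [-0.04, 0, 0.02], "jaw": 5},
    {"slide": [0, -11, 6], "dr": [-0.16, 0, 0.05], "jaw": 5},
    {"slide": [-1, -22, 13], "dr": [-0.32, 0.03, 0.1], "jaw": 5},
    {"slide": [-1, -35, 20], "dr": [-0.5, 0.05, 0.14], "jaw": 5},
    {"slide": [-2, -48, 27], "dr": [-0.7, 0.07, 0.19], "jaw": 5},
    {"slide": [-2, -59, 34], "dr": [-0.85, 0.09, 0.24], "jaw": 5},
    {"slide": [-2, -67, 38], "dr": [-0.96, 0.1, 0.27], "jaw": 5},
    {"slide": [-3, -70, 40], "dr": [-1, 0.11, 0.28], "jaw": 5}
  ]
}}

```text
clock: 12.4
position: [504.1, 127.0, 141.6]
ee_rot: [0.981, -0.02, 0.003, -0.191]
contact_force: [-0.4, 0.4, -1.3]
gripper_width: 20.6
grasp_force: 58.9
```

```bash
python3 -c "
from h import *
rows((500,160,163,-12,-.09))"
```

```text
t 12.4 now [503.87 119.92 159.25  22.03  -0.04] F [-0.39  0.39 -1.27] w 20.630210854560985 j [ 0.32  0.29 -0.28 -0.46 -0.92  1.47]
[-0. -1.  0.] [-0.18  0.02  0.01]
[-1. -4.  2.] [-0.66  0.03  0.05]
[-2. -9.  3.] [-1.35  0.04  0.1 ]
[ -3. -14.   5.] [-2.13  0.05  0.17]
[ -4. -19.   6.] [-2.91  0.05  0.24]
[ -5. -23.   7.] [-3.59  0.05  0.3 ]
[ -5. -27.   8.] [-4.07  0.04  0.34]
[ -6. -28.   8.] [-4.25  0.04  0.35]
```

Call:
{"name": "step_arm", "arguments": {
  "motion": [
    {"slide": [0, -1, 0], "dr": [-0.2, 0, 0], "jaw": 5},
    {"slide": [-1, -4, 2], "dr": [-0.66, 0.03, 0.05], "jaw": 5},
    {"slide": [-2, -9, 3], "dr": [-1.35, 0.04, 0.1], "jaw": 5},
    {"slide": [-3, -14, 5], "dr": [-2.1, 0.05, 0.17], "jaw": 5},
    {"slide": [-4, -19, 6], "dr": [-2.9, 0.05, 0.24], "jaw": 5},
    {"slide": [-5, -23, 7], "dr": [-3.6, 0.05, 0.3], "jaw": 5},
    {"slide": [-5, -27, 8], "dr": [-4.1, 0.04, 0.34], "jaw": 5},
    {"slide": [-6, -28, 8], "dr": [-4.25, 0.04, 0.35], "jaw": 5}
  ]
}}

```text
clock: 13.4
position: [499.4, 156.0, 144.2]
ee_rot: [0.994, -0.044, -0.005, 0.104]
contact_force: [-0.1, 0.4, -2.2]
gripper_width: 20.7
grasp_force: 58.9
```

```bash
python3 -c "
from h import *
rows((496,171,160,-44.9,-.12))"
```

```text
t 13.4 now [499.79 159.98 162.83 -12.01  -0.09] F [-0.06  0.36 -2.22] w 20.667715896327863 j [ 0.7   0.35 -0.37  0.17 -1.01  0.68]
[-0. -0.  0.] [-0.18  0.    0.01]
[-1. -0.  0.] [-0.64 -0.    0.03]
[-2. -0. -0.] [-1.3  -0.02  0.07]
[-3. -0. -1.] [-2.06 -0.03  0.11]
[-3. -0. -1.] [-2.81 -0.06  0.14]
[-4. -0. -2.] [-3.47 -0.08  0.17]
[-5. -1. -2.] [-3.93 -0.1   0.19]
[-5. -1. -2.] [-4.11 -0.1   0.2 ]
```

Call:
{"name": "step_arm", "arguments": {
  "motion": [
    {"slide": [0, 0, 0], "dr": [-0.2, 0, 0], "jaw": 5},
    {"slide": [-1, 0, 0], "dr": [-0.64, 0, 0.03], "jaw": 5},
    {"slide": [-2, 0, 0], "dr": [-1.3, -0.02, 0.07], "jaw": 5},
    {"slide": [-3, 0, -1], "dr": [-2.1, -0.03, 0.11], "jaw": 5},
    {"slide": [-3, 0, -1], "dr": [-2.8, -0.06, 0.14], "jaw": 5},
    {"slide": [-4, 0, -2], "dr": [-3.5, -0.08, 0.17], "jaw": 5},
    {"slide": [-5, -1, -2], "dr": [-3.9, -0.1, 0.19], "jaw": 5},
    {"slide": [-5, -1, -2], "dr": [-4.1, -0.1, 0.2], "jaw": 5}
  ]
}}

```text
clock: 14.4
position: [495.0, 157.2, 146.0]
ee_rot: [0.923, -0.056, -0.023, 0.38]
contact_force: [0.6, -0.8, -2.1]
gripper_width: 20.5
grasp_force: 59.0
```

```bash
python3 -c "
from h import *
rows((496,171,84,-44.9,-.12))"
```

```text
t 14.4 now [496.61 170.51 159.53 -44.79  -0.12] F [ 0.64 -0.76 -2.08] w 20.4574945013825 j [ 0.84  0.56 -0.32  0.42 -1.39  0.38]
[-0. -2.  2.] [-0. -0. -0.]
[-0. -8.  8.] [-0.   -0.   -0.01]
[ -0. -17.  17.] [-0.   -0.   -0.01]
[ -0. -27.  27.] [-0.01 -0.   -0.01]
[ -0. -37.  36.] [-0.01 -0.   -0.01]
[ -1. -45.  45.] [-0.01  0.   -0.01]
[ -1. -51.  51.] [-0.01  0.   -0.01]
[ -1. -53.  53.] [-0.01  0.   -0.01]
```

Call:
{"name": "step_arm", "arguments": {
  "motion": [
    {"slide": [0, -2, 2], "dr": [0, 0, 0], "jaw": 5},
    {"slide": [0, -8, 8], "dr": [0, 0, 0], "jaw": 5},
    {"slide": [0, -17, 17], "dr": [0, 0, 0], "jaw": 5},
    {"slide": [0, -27, 27], "dr": [0, 0, 0], "jaw": 5},
    {"slide": [0, -37, 37], "dr": [0, 0, 0], "jaw": 5},
    {"slide": [0, -45, 45], "dr": [0, 0, 0], "jaw": 5},
    {"slide": [0, -51, 51], "dr": [0, 0, 0], "jaw": 5},
    {"slide": [0, -53, 53], "dr": [0, 0, 0], "jaw": 5}
  ]
}}

```text
clock: 15.4
position: [494.8, 157.4, 71.1]
ee_rot: [0.923, -0.056, -0.023, 0.381]
contact_force: [-0.6, -0.3, -2.1]
gripper_width: 20.6
grasp_force: 59.0
```

Call:
{"name": "step_arm", "arguments": {
  "motion": [
    {"slide": [0, -0.4, 0.4], "dr": [0, 0, 0], "jaw": 5},
    {"slide": [0, -0.7, 0.7], "dr": [0, 0, 0], "jaw": 5},
    {"slide": [0, -1, 1], "dr": [0, 0, 0], "jaw": 5},
    {"slide": [0, -1.3, 1.3], "dr": [0, 0, 0], "jaw": 5},
    {"slide": [0, -1.5, 1.5], "dr": [0, 0, 0], "jaw": 5},
    {"slide": [0, -1.5, 1.5], "dr": [0, 0, 0], "jaw": 5},
    {"slide": [0, -1.5, 1.5], "dr": [0, 0, 0], "jaw": 5},
    {"slide": [0, -1.5, 1.5], "dr": [0, 0, 0], "jaw": 5}
  ]
}}

```text
clock: 16.4
position: [494.9, 157.4, 69.5]
ee_rot: [0.923, -0.056, -0.022, 0.38]
contact_force: [-0.3, -0.0, -2.0]
gripper_width: 21.1
grasp_force: 59.0
```

Call:
{"name": "step_arm", "arguments": {
  "motion": [
    {"slide": [0, -0.2, 0.2], "dr": [0, 0, 0], "jaw": 5},
    {"slide": [0, -0.4, 0.4], "dr": [0, 0, 0], "jaw": 5},
    {"slide": [0, -0.6, 0.6], "dr": [0, 0, 0], "jaw": 5},
    {"slide": [0, -0.8, 0.8], "dr": [0, 0, 0], "jaw": 5},
    {"slide": [0, -1, 1], "dr": [0, 0, 0], "jaw": 5},
    {"slide": [0, -1, 1], "dr": [0, 0, 0], "jaw": 5},
    {"slide": [0, -1, 1], "dr": [0, 0, 0], "jaw": 5},
    {"slide": [0, -1, 1], "dr": [0, 0, 0], "jaw": 5}
  ]
}}

```text
clock: 17.4
position: [494.7, 157.3, 68.4]
ee_rot: [0.923, -0.056, -0.023, 0.381]
contact_force: [-3.9, 0.6, 4.1]
gripper_width: 21.0
grasp_force: 59.5
```

It's on the counter, so I'll release and back out.

Call:
{"name": "step_arm", "arguments": {
  "motion": [
    {"slide": [0, 0, 0], "dr": [0, 0, 0], "jaw": 24},
    {"slide": [0, 0, 0], "dr": [0, 0, 0], "jaw": 30},
    {"slide": [0, 0, 0], "dr": [0, 0, 0], "jaw": 40},
    {"slide": [0, 0, 0], "dr": [0, 0, 0], "jaw": 55},
    {"slide": [0, 0, 0], "dr": [0, 0, 0], "jaw": 60},
    {"slide": [0, 0, -10], "dr": [0, 0, 0], "jaw": 60},
    {"slide": [0, 0, -30], "dr": [0, 0, 0], "jaw": 60},
    {"slide": [0, 0, -60], "dr": [0, 0, 0], "jaw": 60}
  ]
}}

```text
clock: 18.4
position: [499.8, 199.8, 111.3]
ee_rot: [0.923, -0.056, -0.023, 0.381]
contact_force: [0.9, 1.3, -0.2]
gripper_width: 59.8
grasp_force: 0.0
```

Call:
{"name": "step_arm", "arguments": {
  "motion": [
    {"slide": [0, 0, -30], "dr": [0, 0, 0], "jaw": 60},
    {"slide": [0, 0, -70], "dr": [0, 0, 0], "jaw": 60},
    {"slide": [0, 0, -110], "dr": [0, 0, 0], "jaw": 60},
    {"slide": [0, 0, -140], "dr": [0, 0, 0], "jaw": 40},
    {"slide": [0, 0, -150], "dr": [0, 0, 0], "jaw": 20},
    {"slide": [0, 0, -150], "dr": [0, 0, 0], "jaw": 0},
    {"slide": [0, 0, -150], "dr": [0, 0, 0], "jaw": 0},
    {"slide": [0, 0, -150], "dr": [0, 0, 0], "jaw": 0}
  ]
}}

```text
clock: 19.4
position: [512.4, 303.4, 216.5]
ee_rot: [0.923, -0.056, -0.023, 0.381]
contact_force: [0.2, -0.6, 0.2]
gripper_width: -0.0
grasp_force: 0.0
```

Run:
```python
from h import *
a=cv2.resize(optics.get_image('top')[100:250,190:390],None,fx=2,fy=2)
b=cv2.resize(optics.get_image('side')[110:260,220:420],None,fx=2,fy=2)
cv2.imwrite('pics/m5.png',np.hstack([a,b]))
# go above tab: x=507,y=-40; TCP z 200, straight down (handle pt = TCP+19)
rows((500,60,269,0,0)); rows((502,-41,219,0,0))
```

```text
t 19.5 now [514.09 317.05 230.29 -44.83  -0.12] F [-0.85 -0.24  0.08] w -0.2764793389109231 j [ 0.97  0.65  0.09  0.34 -1.72  0.41]
[1. 8. 7.] [ 0.24  0.02 -0.03]
[ 3. 30. 24.] [ 0.88  0.09 -0.11]
[ 6. 62. 48.] [ 1.77  0.17 -0.22]
[ 9. 97. 75.] [ 2.8   0.24 -0.37]
[ 12. 133. 102.] [ 3.83  0.29 -0.53]
[ 15. 165. 126.] [ 4.72  0.32 -0.67]
[ 16. 187. 142.] [ 5.36  0.33 -0.78]
[ 17. 196. 148.] [ 5.6   0.34 -0.83]
t 19.5 now [514.09 317.05 230.29 -44.83  -0.12] F [-0.85 -0.24  0.08] w -0.2764793389109231 j [ 0.97  0.65  0.09  0.34 -1.72  0.41]
[ 1. 10. 11.] [ 0.24  0.02 -0.03]
[ 5. 36. 40.] [ 0.88  0.09 -0.11]
[10. 73. 82.] [ 1.77  0.17 -0.22]
[ 16. 115. 128.] [ 2.8   0.24 -0.37]
[ 22. 158. 175.] [ 3.83  0.29 -0.53]
[ 27. 195. 215.] [ 4.72  0.32 -0.67]
[ 30. 222. 243.] [ 5.36  0.33 -0.78]
[ 31. 232. 254.] [ 5.6   0.34 -0.83]
```

View pics/m5.png

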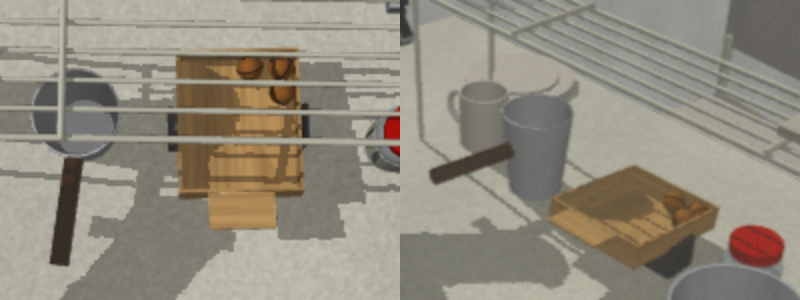

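The pot stands upright and empty, with its rim at (75,115). The walnuts are at the back of the tray, which still leans back, with the tab at (242,210). Next I'll move above the tab.

Call:
{"name": "step_arm", "arguments": {
  "motion": [
    {"slide": [1, 15, 16], "dr": [0.35, 0, 0], "jaw": 0},
    {"slide": [5, 42, 46], "dr": [1, 0.09, -0.13], "jaw": 0},
    {"slide": [10, 77, 86], "dr": [1.8, 0.17, -0.23], "jaw": 0},
    {"slide": [16, 115, 128], "dr": [2.8, 0.24, -0.37], "jaw": 0},
    {"slide": [22, 154, 171], "dr": [3.7, 0.29, -0.5], "jaw": 0},
    {"slide": [27, 190, 210], "dr": [4.6, 0.32, -0.65], "jaw": 0},
    {"slide": [30, 218, 239], "dr": [5.3, 0.33, -0.77], "jaw": 0},
    {"slide": [31, 232, 254], "dr": [5.6, 0.34, -0.83], "jaw": 0}
  ]
}}

```text
clock: 20.5
position: [501.3, -43.1, 201.1]
ee_rot: [1.0, -0.001, 0.001, -0.002]
contact_force: [1.3, 0.3, 1.2]
gripper_width: 0.2
grasp_force: 0.0
```

```bash
python3 -c "
from h import *
go((507,-42,114),0,0)"
```

```text
t 20.5 slide [  5.45  -0.77 106.08] dr [-0.02 -0.02 -0.02] |dp| 106.22127491081737 F [1.26 0.3  1.22] w 0.20328938281564665 0.0 j [ 0.24  0.2  -0.33 -0.   -1.03  1.33]
```

Call:
{"name": "step_arm", "arguments": {
  "motion": [
    {"slide": [1, 0, 10], "dr": [0, 0, 0], "jaw": 0},
    {"slide": [3, 0, 30], "dr": [0, 0, 0], "jaw": 0},
    {"slide": [5, -0.5, 55], "dr": [0, 0, 0], "jaw": 0},
    {"slide": [5, -0.5, 80], "dr": [0, 0, 0], "jaw": 0},
    {"slide": [5, -0.5, 96], "dr": [0, 0, 0], "jaw": 0},
    {"slide": [5, -0.5, 103], "dr": [0, 0, 0], "jaw": 0},
    {"slide": [5, -0.5, 106], "dr": [0, 0, 0], "jaw": 0},
    {"slide": [5, -0.5, 106], "dr": [0, 0, 0], "jaw": 0}
  ]
}}

```text
clock: 21.5
position: [507.3, -39.5, 94.6]
ee_rot: [1.0, 0.001, 0.001, -0.001]
contact_force: [-0.2, -0.2, 0.9]
gripper_width: -0.3
grasp_force: 0.0
```

Call:
{"name": "step_arm", "arguments": {
  "motion": [
    {"slide": [0, 0, 2], "dr": [0, 0, 0], "jaw": 0},
    {"slide": [0, 0, 5], "dr": [0, 0, 0], "jaw": 0},
    {"slide": [0, 0, 8], "dr": [0, 0, 0], "jaw": 0},
    {"slide": [0, 0, 12], "dr": [0, 0, 0], "jaw": 0},
    {"slide": [0, 0, 16], "dr": [0, 0, 0], "jaw": 0},
    {"slide": [0, 0, 20], "dr": [0, 0, 0], "jaw": 0},
    {"slide": [0, 0, 24], "dr": [0, 0, 0], "jaw": 0},
    {"slide": [0, 0, 28], "dr": [0, 0, 0], "jaw": 0}
  ]
}}

```text
clock: 22.5
position: [506.9, -39.8, 66.0]
ee_rot: [1.0, 0.001, 0.0, -0.001]
contact_force: [-1.2, -1.0, 1.1]
gripper_width: 0.5
grasp_force: 0.8
```

Call:
{"name": "step_arm", "arguments": {
  "motion": [
    {"slide": [0, 0, 3], "dr": [0, 0, 0], "jaw": 0},
    {"slide": [0, 0, 6], "dr": [0, 0, 0], "jaw": 0},
    {"slide": [0, 0, 9], "dr": [0, 0, 0], "jaw": 0},
    {"slide": [0, 0, 12], "dr": [0, 0, 0], "jaw": 0},
    {"slide": [0, 0, 14], "dr": [0, 0, 0], "jaw": 0},
    {"slide": [0, 0, 16], "dr": [0, 0, 0], "jaw": 0},
    {"slide": [0, 0, 17], "dr": [0, 0, 0], "jaw": 0},
    {"slide": [0, 0, 17], "dr": [0, 0, 0], "jaw": 0}
  ]
}}

```text
clock: 23.5
position: [507.6, -39.7, 49.3]
ee_rot: [1.0, 0.001, 0.001, -0.001]
contact_force: [1.0, -1.2, 0.2]
gripper_width: -0.1
grasp_force: 0.0
```

Call:
{"name": "step_arm", "arguments": {
  "motion": [
    {"slide": [0, 0, 0.5], "dr": [0, 0, 0], "jaw": 0},
    {"slide": [0, 0, 1], "dr": [0, 0, 0], "jaw": 0},
    {"slide": [0, 0, 1.5], "dr": [0, 0, 0], "jaw": 0},
    {"slide": [0, 0, 2], "dr": [0, 0, 0], "jaw": 0},
    {"slide": [0, 0, 2.5], "dr": [0, 0, 0], "jaw": 0},
    {"slide": [0, 0, 3], "dr": [0, 0, 0], "jaw": 0},
    {"slide": [0, 0, 3], "dr": [0, 0, 0], "jaw": 0},
    {"slide": [0, 0, 3], "dr": [0, 0, 0], "jaw": 0}
  ]
}}

```text
clock: 24.5
position: [506.9, -39.8, 46.2]
ee_rot: [1.0, 0.001, 0.0, -0.001]
contact_force: [1.4, 0.4, -0.1]
gripper_width: -0.2
grasp_force: 0.2
```

Call:
{"name": "step_arm", "arguments": {
  "motion": [
    {"slide": [0, 0, 0.3], "dr": [0, 0, 0], "jaw": 0},
    {"slide": [0, 0, 0.6], "dr": [0, 0, 0], "jaw": 0},
    {"slide": [0, 0, 0.9], "dr": [0, 0, 0], "jaw": 0},
    {"slide": [0, 0, 1.2], "dr": [0, 0, 0], "jaw": 0},
    {"slide": [0, 0, 1.5], "dr": [0, 0, 0], "jaw": 0},
    {"slide": [0, 0, 1.5], "dr": [0, 0, 0], "jaw": 0},
    {"slide": [0, 0, 1.5], "dr": [0, 0, 0], "jaw": 0},
    {"slide": [0, 0, 1.5], "dr": [0, 0, 0], "jaw": 0}
  ]
}}

```text
clock: 25.5
position: [507.0, -39.9, 45.4]
ee_rot: [1.0, 0.001, 0.001, -0.001]
contact_force: [-1.7, 0.2, 6.7]
gripper_width: -0.1
grasp_force: 3.3
```

It has reached the stop (6.7 N). I'll press slightly more, then retreat.

Call:
{"name": "step_arm", "arguments": {
  "motion": [
    {"slide": [0, 0, 0.5], "dr": [0, 0, 0], "jaw": 0},
    {"slide": [0, 0, 0.8], "dr": [0, 0, 0], "jaw": 0},
    {"slide": [0, 0, 0.8], "dr": [0, 0, 0], "jaw": 0},
    {"slide": [0, 0, 0.8], "dr": [0, 0, 0], "jaw": 0},
    {"slide": [0, 0, 0], "dr": [0, 0, 0], "jaw": 0},
    {"slide": [0, 0, -5], "dr": [0, 0, 0], "jaw": 0},
    {"slide": [0, 0, -20], "dr": [0, 0, 0], "jaw": 0},
    {"slide": [0, 0, -45], "dr": [0, 0, 0], "jaw": 0}
  ]
}}

```text
clock: 26.5
position: [506.6, -39.9, 90.2]
ee_rot: [1.0, 0.001, -0.0, -0.0]
contact_force: [0.4, -0.2, 0.3]
gripper_width: 0.1
grasp_force: 0.0
```

Call:
{"name": "step_arm", "arguments": {
  "motion": [
    {"slide": [0, 0, -40], "dr": [0, 0, 0], "jaw": 0},
    {"slide": [-10, 0, -90], "dr": [0, 0, 0], "jaw": 0},
    {"slide": [-40, 0, -130], "dr": [0, 0, 0], "jaw": 0},
    {"slide": [-75, 0, -160], "dr": [0, 0, 0], "jaw": 0},
    {"slide": [-90, 0, -170], "dr": [0, 0, 0], "jaw": 0},
    {"slide": [-90, 0, -170], "dr": [0, 0, 0], "jaw": 0},
    {"slide": [-90, 0, -170], "dr": [0, 0, 0], "jaw": 0},
    {"slide": [-90, 0, -170], "dr": [0, 0, 0], "jaw": 0}
  ]
}}

```text
clock: 27.5
position: [417.2, -40.2, 258.4]
ee_rot: [1.0, 0.0, -0.001, -0.0]
contact_force: [0.7, -0.7, 0.2]
gripper_width: -0.3
grasp_force: 0.0
```

Run:
```python
from h import *
a=cv2.resize(optics.get_image('top')[100:250,190:390],None,fx=2,fy=2)
b=cv2.resize(optics.get_image('side')[110:260,220:420],None,fx=2,fy=2)
cv2.imwrite('pics/m6.png',np.hstack([a,b]))
```

```text
(no output)
```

View pics/m6.png

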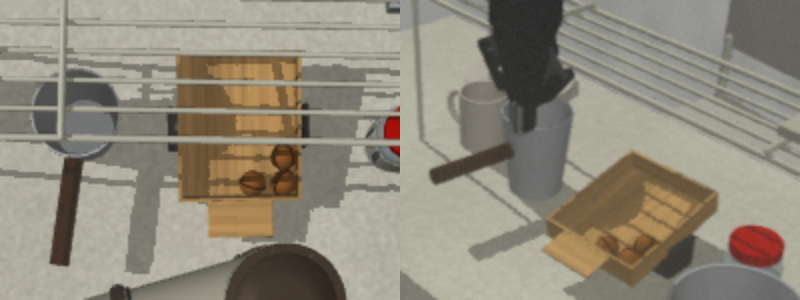

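The tray is tipped forward with the three walnuts at the front wall, at (252,182), (284,157) and (285,183). The pot is upright, and nothing else has moved.

```bash
python3 -c "
from bench import arm
print(arm.job_done())"
```

```text
the job is handed in; nothing more can be done
None
```

I handed the job in at about 27.6 s: the three walnuts are at the front of the tray with its tab pressed to the stop, the empty pot is upright on the counter, I saw no knock against the shelf, and the bystanders look unmoved; no verdict came back.

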